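Clamp a wooden gift tag in the drilling jig

TASK

The wooden gift tag lying in the channel of the drilling jig has slid back: push it along the channel fully home against the end stop, then push the toggle clamp's handle down past its dead point onto its stop, so that the clamp stays shut by itself and its pad holds the tag there. Work gently: never push on the tag or on the handle with more than 25 N, and leave the other things on the bench where they are.

Things in the scene. Friction and masses are not known exactly. Their poses are not given: they have to be found in the camera images.
- jig: drilling jig fixed to the bench. Origin on the bench under the channel's middle line; x along the channel to the end stop, y to the clamp's side, z up. In its frame (mm): plywood plate x -135..80, y -65..125, top z 15 = channel floor; two aluminium rails (61 apart, 14 wide, x -100..50, tops z 24) form the channel; clamp on the +y side, its arm reaching to mid channel at x 22
- jig_stop (a point): middle of the face of the aluminium end stop (20 x 89 mm block, top z 41) against which the tag's front end must bear: in the jig's frame at x 50, y 0, z 23 mm
- clamp_mount (a point): point of the jig (x 22, y 80, z 62 mm in its frame, axes as the jig's) where the clamp handle's pivot nominally lies; the pivot axis is parallel to x. The clamp stands on its own foot and is not exactly placed: the true pivot may lie up to 5 mm off in x, y and z, unmeasured, so the handle and its end stop must be found by touch
- tag_center (a point): centre (half-way up) of the plain wooden tag to be clamped, 100 x 58 x 16 mm, about 70 g, lying in the channel 45 to 65 mm short of the stop; x along its 100 mm, towards the end stop. Fully home, it is 50 mm from point jig_stop
- tag: the same tag, origin in the middle of its underside, same axes
- clamp_handle (a joint): handle angle, rad: 0 = level along the jig's +y, on its hard stop (shut); about 0.97 at the start. Friction holds it while open. From about 0.3 to 0.5 down, the sprung pad bears on the tag and the handle resists, by 2 to 14 N at 100 mm from the pivot; the load fades to almost nothing at the dead point, 0.03; pushed past it to the stop the handle stays shut, short of it it springs back
- clamp_reach (a point): point of the jig (x 22, y 180, z 62 mm), nominally the middle line of the shut handle 100 mm out from the pivot, off by as much as the pivot. The handle is a straight bar whose middle line passes through the pivot; its rubber grip is 24 mm wide (along the jig's x), 14 mm thick, and runs from 50 to 130 mm out. Open, it rises above the +y side
- spare_tag: bystander: an equal wooden tag lying on the bench beside the jig, on the side away from the clamp; origin in the middle of its underside
- marker: bystander: marker pen, 135 mm long, lying on the bench beside the jig
- ribbon_spool: bystander: spool of ribbon, 104 x 132 x 32 mm, farther left on the bench
Things that resemble listed ones, but are neither listed nor needed, are in the scene too. What is shaped like the tag but yellow is not meant.

How it is judged:
By the outcome, as a careful person would: the job done as asked, in the order asked, and still so for the second after the job is handed in, with the robot touching nothing.
It also fails if it takes over 61 s, if anything falls off the work surface, if the arm or the gripper's body presses on something with over 40 N, if the wrist force passes 120 N, or if a joint passes its speed limit or range.

ROBOT

A 6-joint arm with a two-finger parallel gripper is mounted at the origin on a cart in front of the work surface, level with it; the furniture and walls round the work are solid. World frame = base frame: x ahead of the robot, y to its left, z up, the work surface at z = 0. Lengths are in m, angles in rad, forces in N, time in s.
With the tool pointing down it reaches from about 0.325 to 1 m from the base axis. Payload 5.1 kg.
Tool frame: the origin (TCP) lies at the very end of the fingers, on their centre line; the grasp point (between the pads) lies 19 mm behind it; z points along the fingers, y is the line along which they close (so a half turn about z gives the same grasp; the last joint's range is limited). The gripper opens to 85 mm and grips with 20 to 120 N. Pads are 22 mm wide; open, the fingers measure 114 mm over their backs; the gripper's body (76 mm by 85 mm) begins 54 mm behind the grasp point. The pads swing forward as they close: fully open they stand 13 mm farther back than shut.
Start: joints at [1.068, 0.124, 1.65, -0, 1.367, -0.083], TCP at [0.265, 0.594, 0.231] pointing down, gripper open.
Joint ranges: [-2.61, 2.61], [-1.02, 2.33], [0.03, 2.71], [-1.35, 4.49], [0.32, 2.68], [-2.91, 2.91]. Speed limits (rad/s): [2.57, 2.57, 3.14, 3.14, 3.14, 3.14].

INTERFACE

Orientations are given as a rotation vector (axis times angle).
In Python, from cell import sense, get_image, hand_in gives the robot as it stands.
- The arm moves only by the shell command python3 -m creep 'ROWS' [FORCE]. ROWS is JSON, a list of rows, each a list of 3 entries, a list of its own where there are three numbers: the shift along the tool's x, y, z in m, then the turn about the tool's z in degrees, then the opening, from 0 (shut) to 1 (fully open). A call has 1 to 5 rows; each row shifts and turns the commanded pose from where the row before left it, along the tool's axes as they then stand; what a row does not reach is not made up. A row lasts 1/8 s, in which the tool goes at most 62.5 mm and 10.7 degrees, less where a joint would pass 70% of its speed; a pose out of reach is approached as far as the arm can. A call with a gripper value outside its range is refused whole. The fingers move at their own pace and stop on an object; FORCE is the grip in N (left out, the last holds). Time passes only in rows, so rows that do not move let the fingers close. It gives the time, the measured TCP pose, the force, the opening and the grip force at its end, in the units of the state.
- sense(): the state, without advancing time (a new reading comes with each control period).
- get_image(name): name is "side" or "top" or "wrist"; returns a dict with "frame" (400x640x3 uint8, red, green, blue), "fovy" (degrees; the focal length in pixels is half the picture's height over the tangent of half this angle, whatever the lens; pixels are square), "cx", "cy" (the principal point, pixels), "pose" (4x4, takes a point from camera to world coordinates). Camera axes: x right, y down, z forward; pixel columns grow to the right and rows downward; lengths in m; the calibration is good to about 2 mm. A picture is of the moment at which its call begins. There is no depth.
- hand_in(): hands the job in; it is judged then, once.
The state is a dict: "clock": time; "qpos": joint angles; "qvel": joint speeds; "joint_torque": joint torques, N m; "tool_pos": TCP position; "tcp_rot": TCP orientation; "wrist_force": force on the tool from outside, world axes, zero at the start; "torque": the same for the moment, N m; "grip_width": finger opening in m; "finger_force": force on a finger pad.
Only numpy, scipy, OpenCV 4.12 (cv2) and the standard library are available. Lean on these libraries where they do the work, as an engineer would, in place of code of your own. Each camera call takes 0.05 s, during which the arm holds its last target. There are 200 camera calls.

## Working session

There is one attempt and no reset: what is moved stays moved. The work goes in short steps, Python scripts to look and compute and a shell command to move; the robot and the scene stay as the last step left them, time stands still between calls to the robot, and variables do not carry over. Pictures are saved under pics/ and viewed, at most 10 in all, crops included, and the job is handed in when it is done.

```bash
mkdir -p pics; ls
python3 - <<'E'
from cell import *
import cv2,numpy as np
s=sense(); print(s)
for n in ("top","side"):
    d=get_image(n); cv2.imwrite(f"pics/{n}0.png",d["frame"][:,:,::-1]); print(n,d["fovy"],d["cx"],d["cy"],d["pose"].round(4).tolist() if hasattr(d["pose"],'round') else d["pose"])
E
```

```text
pics
{'clock': 0.0, 'qpos': array([ 1.06843050e+00,  1.24505530e-01,  1.65164735e+00,  1.28390956e-05,
        1.36750406e+00, -8.25944709e-02]), 'qvel': array([-6.10540918e-06, -1.78768809e-03,  1.68126381e-03, -6.36559736e-04,
       -1.65767605e-03,  3.13800124e-04]), 'joint_torque': array([-1.57802293e-03, -4.23617935e+01, -3.65448689e+01, -1.84165119e-04,
        6.89772962e-03,  1.98624042e-05]), 'tool_pos': array([0.26463876, 0.59303173, 0.2300685 ]), 'tcp_rot': array([-0.65442198, -3.07205334,  0.00309857]), 'wrist_force': array([-0.04759666,  0.32465291, -0.69291429]), 'torque': array([-0.00094364,  0.02031632, -0.01285972]), 'finger_force': 0.0, 'grip_width': 0.08554966382750376}
top 47.453665947942 320.1434370072955 205.11567785617663 [[-0.0002, -0.9959, 0.0904, 0.4829], [-0.9999, 0.0013, 0.012, -0.063], [-0.012, -0.0904, -0.9958, 1.3813], [0.0, 0.0, 0.0, 1.0]]
side 46.348461645035876 323.5136778045057 205.07363885353843 [[0.8779, -0.2997, 0.3734, 0.1808], [-0.4787, -0.56, 0.6762, -0.8492], [0.0065, -0.7724, -0.6351, 0.8264], [0.0, 0.0, 0.0, 1.0]]
```

View pics/top0.png

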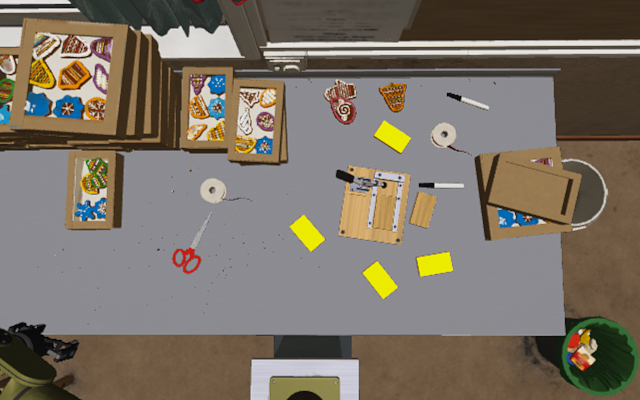

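View pics/side0.png

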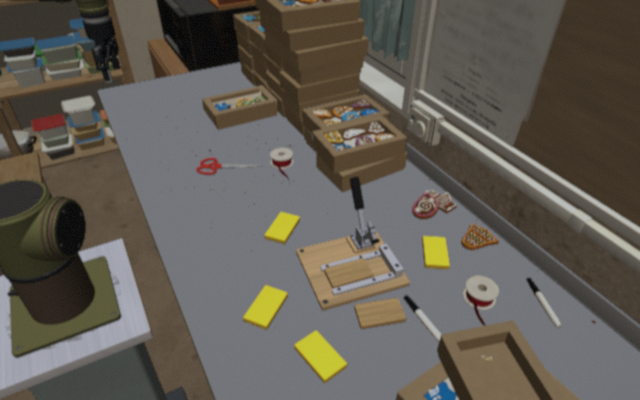

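The top view shows the jig at about (375,205), channel pointing away from the robot (end stop at about (390,176)), clamp at the left with its handle at (345,177). There are two wooden tags: one in the channel at about (383,210), and the spare on the bench at (423,210). The one in the channel fits. I'll confirm it in an enlarged crop.

Run:
```python
import cv2
a=cv2.imread("pics/top0.png")[155:255,325:445]
cv2.imwrite("pics/topc.png",cv2.resize(a,None,fx=6,fy=6,interpolation=cv2.INTER_CUBIC))
```

```text
(no output)
```

View pics/topc.png

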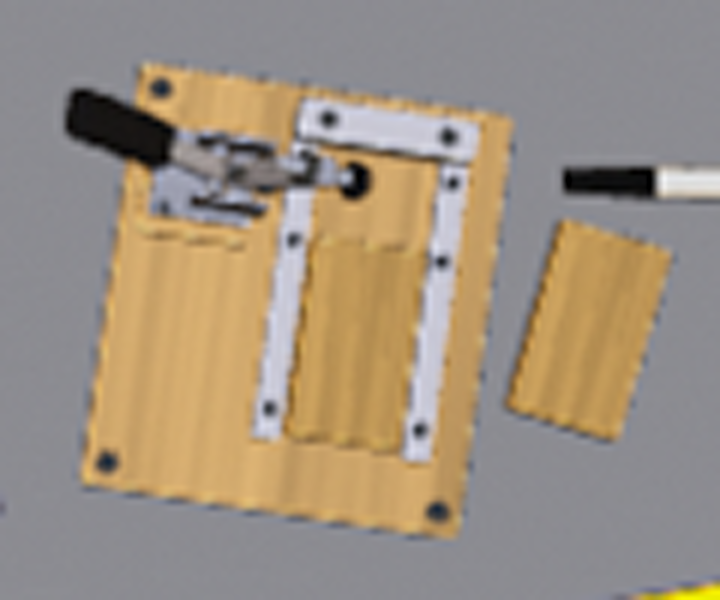

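The crop confirms it: tag in the channel, front end at crop (370,243), rear end at (343,445); the yellow ones and the spare at (590,330) are outside. Next I fit the jig pose from the plate corners.

```bash
cat > h.py <<'E'
import numpy as np, cv2
from scipy.optimize import least_squares
from scipy.spatial.transform import Rotation as R
def ray(d,uv):
    f=200/np.tan(np.radians(d["fovy"]/2)); P=np.array(d["pose"])
    v=np.c_[(np.array(uv)-[d["cx"],d["cy"]])/f,np.ones(len(uv))]@P[:3,:3].T
    return P[:3,3],v
def atz(d,uv,z):
    o,v=ray(d,uv); return o+v*((z-o[2])/v[:,2])[:,None]
def proj(d,X):
    f=200/np.tan(np.radians(d["fovy"]/2)); P=np.array(d["pose"])
    c=(np.atleast_2d(X)-P[:3,3])@P[:3,:3]; return c[:,:2]/c[:,2:]*f+[d["cx"],d["cy"]]
E
python3 - <<'E'
from h import *
from cell import *
d=get_image("top")
c=lambda L:np.array(L)/6+[325-.5+.08,155-.5+.08]
w=atz(d,c([(143,65),(513,115),(460,538),(83,485)]),.015)[:,:2]
m=np.array([(80,125),(80,-65),(-135,-65),(-135,125)])/1e3
w=np.r_[w, atz(d,c([(302,98),(482,122)]),.041)[:,:2]]; m=np.r_[m,[(.07,.0445),(.07,-.0445)]]
def X(p): 
    C,S=np.cos(p[2]),np.sin(p[2]); return m@np.array([[C,S],[-S,C]])+p[:2]
r=least_squares(lambda p:(X(p)-w).ravel(),[.45,-.15,-.1]); print(r.x,np.degrees(r.x[2]),(X(r.x)-w).round(4).tolist())
p=r.x
t=atz(d,c([(318,237),(428,247),(400,452),(287,437)]),.031)[:,:2]
C,S=np.cos(p[2]),np.sin(p[2])
print("tag corners in jig",((t-p[:2])@np.array([[C,-S],[S,C]])).round(4).tolist())
np.save("jig.npy",p)
toW=lambda q:np.array(q)@np.array([[C,S],[-S,C]])+p[:2]
print(toW([[-.1,0],[-.2,0],[.05,0],[.022,.18],[.022,.08]]).round(4))
s=sense();print(R.from_rotvec(s["tcp_rot"]).as_matrix().round(3))
E
```

```text
[ 0.63153652 -0.24404826 -0.14226575] -8.151226797912908 [[0.0005, 0.0008], [-0.0005, -0.0009], [-0.0007, -0.0005], [-0.0002, 0.0001], [0.0006, -0.0001], [0.0002, 0.0006]]
tag corners in jig [[0.0031, 0.0267], [0.0058, -0.028], [-0.0971, -0.0272], [-0.0976, 0.0289]]
[[ 0.5325 -0.2299]
 [ 0.4336 -0.2157]
 [ 0.681  -0.2511]
 [ 0.6788 -0.069 ]
 [ 0.6647 -0.168 ]]
[[-0.913  0.408 -0.001]
 [ 0.408  0.913 -0.001]
 [ 0.    -0.002 -1.   ]]
```

```bash
python3 -m creep '[[[0,0,0],-8,0],[[0,0,0],-8,0],[[-0.02,-0.04,0],0,0],[[-0.025,-0.055,0],0,0],[[-0.025,-0.055,0],0,0]]' 40; python3 -m creep '[[[-0.025,-0.055,0],0,0],[[-0.025,-0.055,0],0,0],[[-0.025,-0.055,0],0,0],[[-0.025,-0.055,0],0,0],[[-0.025,-0.055,0],0,0]]'; python3 -m creep '[[[-0.025,-0.055,0],0,0],[[-0.025,-0.055,0],0,0],[[-0.025,-0.055,0],0,0],[[-0.025,-0.055,0],0,0],[[-0.025,-0.04,0],0,0]]'
cat >> h.py <<'E'
def jig(s=None):
    from cell import sense
    s=s or sense(); p=np.load("jig.npy"); Q=R.from_euler('z',p[2]).as_matrix()
    print("t",round(s["clock"],2),"jig mm",((s["tool_pos"]-[p[0],p[1],0])@Q*1e3).round(1),"F jig",(s["wrist_force"]@Q).round(1),"w",round(s["grip_width"],4))
    T=Q.T@R.from_rotvec(s["tcp_rot"]).as_matrix(); print(T.round(3).tolist())
E
python3 -c "from h import *;jig()"
```

```text
clock: 0.78
tool_pos: [0.3133, 0.4336, 0.2308]
tcp_rot: [-0.219, -3.134, 0.001]
wrist_force: [1.1, -0.3, 1.0]
grip_width: 0.0001
finger_force: 0.0
clock: 1.4
tool_pos: [0.3985, 0.1436, 0.2312]
tcp_rot: [0.22, 3.133, 0.0]
wrist_force: [0.8, -0.5, 1.1]
grip_width: -0.0006
finger_force: 0.0
clock: 2.02
tool_pos: [0.4858, -0.1319, 0.2312]
tcp_rot: [0.224, 3.134, 0.0]
wrist_force: [0.4, -0.3, -0.2]
grip_width: -0.0003
finger_force: 0.0
t 2.02 jig mm [-160.1   90.3  231.2] F jig [ 0.4 -0.2 -0.2] w -0.0003
[[-1.0, 0.0, 0.0], [0.0, 1.0, 0.0], [-0.0, 0.0, -1.0]]
```

```bash
python3 -m creep '[[[0.015,-0.045,0.04],0,0],[[-0.025,-0.045,0.05],0,0],[[-0.025,0,0.05],0,0],[[0,0,0.04],0,0],[[0,0,0],0,0]]'
python3 - <<'E'
from h import *; from cell import *
jig()
d=get_image("wrist"); cv2.imwrite("pics/w1.png",d["frame"][:,:,::-1])
E
```

```text
clock: 2.65
tool_pos: [0.5024, -0.2158, 0.0535]
tcp_rot: [-0.22, -3.125, -0.006]
wrist_force: [-1.2, -0.4, 0.3]
grip_width: -0.0
finger_force: 0.0
t 2.65 jig mm [-131.8    9.7   53.5] F jig [-1.2 -0.6  0.3] w -0.0
[[-1.0, -0.002, -0.009], [-0.002, 1.0, 0.003], [0.009, 0.003, -1.0]]
```

View pics/w1.png

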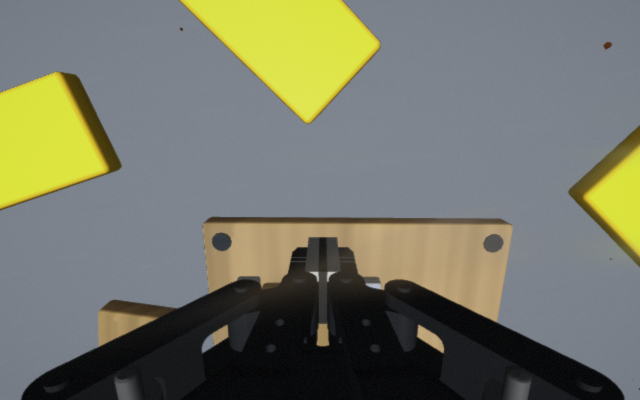

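The wrist view shows the plate's near edge (screws at (221,242) and (493,242)), with the fingers over the plate behind the tag; the tag itself is hidden. I settle, then lower.

```bash
python3 -m creep '[[[0,0,0],0,0],[[0,-0.008,0],0,0],[[0,0,0.015],0,0],[[0,0,0.012],0,0],[[0,0,0],0,0]]'; python3 -c "from h import *;jig()"
```

```text
clock: 3.32
tool_pos: [0.5029, -0.2244, 0.0287]
tcp_rot: [-0.22, -3.13, -0.003]
wrist_force: [0.1, 0.7, 0.0]
grip_width: 0.0001
finger_force: 0.0
t 3.33 jig mm [-130.1    1.2   28.7] F jig [0.  0.7 0. ] w 0.0001
[[-1.0, -0.002, -0.004], [-0.002, 1.0, 0.001], [0.004, 0.001, -1.0]]
```

```bash
python3 -m creep '[[[0,0,0.005],0,0],[[-0.005,0,0],0,0],[[-0.005,0,0],0,0],[[-0.005,0,0],0,0],[[-0.004,0,0],0,0]]'; python3 -c "from h import *;jig()"; python3 -m creep '[[[-0.004,0,0],0,0],[[-0.005,0,0],0,0],[[-0.005,0,0],0,0],[[-0.005,0,0],0,0],[[-0.005,0,0],0,0]]'; python3 -c "from h import *;jig()"
```

```text
clock: 3.95
tool_pos: [0.5238, -0.2281, 0.026]
tcp_rot: [0.22, 3.133, -0.0]
wrist_force: [0.3, 0.3, 0.7]
grip_width: 0.0002
finger_force: 0.0
t 3.95 jig mm [-108.9    0.5   26. ] F jig [0.3 0.4 0.7] w 0.0002
[[-1.0, -0.002, 0.0], [-0.002, 1.0, -0.0], [-0.0, -0.0, -1.0]]
clock: 4.58
tool_pos: [0.5473, -0.2313, 0.0257]
tcp_rot: [-0.221, -3.134, -0.0]
wrist_force: [-0.8, 0.3, -0.4]
grip_width: 0.0
finger_force: 0.5
t 4.58 jig mm [-85.2   0.6  25.7] F jig [-0.9  0.2 -0.4] w 0.0
[[-1.0, -0.002, -0.0], [-0.002, 1.0, 0.0], [0.0, 0.0, -1.0]]
```

```bash
python3 -m creep '[[[-0.004,0,0.002],0,0],[[-0.004,0,0],0,0],[[-0.004,0,0],0,0],[[-0.004,0,0],0,0],[[-0.002,0,0],0,0]]'; python3 -c "from h import *;jig()"; python3 -m creep '[[[-0.001,0,0],0,0],[[-0.001,0,0],0,0],[[-0.001,0,0],0,0]]';python3 -c "from h import *;jig()"
```

```text
clock: 5.2
tool_pos: [0.5651, -0.2338, 0.0238]
tcp_rot: [0.22, 3.134, -0.0]
wrist_force: [-1.1, 0.7, 0.9]
grip_width: -0.0003
finger_force: 0.4
t 5.2 jig mm [-67.3   0.7  23.8] F jig [-1.2  0.6  0.9] w -0.0003
[[-1.0, -0.002, 0.0], [-0.002, 1.0, -0.0], [-0.0, -0.0, -1.0]]
clock: 5.58
tool_pos: [0.5677, -0.2342, 0.0238]
tcp_rot: [-0.221, -3.134, 0.0]
wrist_force: [-1.4, -0.9, -0.3]
grip_width: 0.0003
finger_force: 0.3
t 5.58 jig mm [-64.6   0.7  23.8] F jig [-1.2 -1.1 -0.3] w 0.0003
[[-1.0, -0.002, -0.0], [-0.002, 1.0, -0.0], [0.0, -0.0, -1.0]]
```

```bash
for i in 1 2 3; do python3 -m creep '[[[-0.001,0,0],0,0],[[-0.001,0,0],0,0]]' | grep wrist; python3 -c "from h import *;jig()"|head -1; done
```

```text
wrist_force: [-0.9, -0.3, 0.5]
t 5.83 jig mm [-62.5   0.7  23.8] F jig [-0.8 -0.4  0.5] w 0.0
wrist_force: [-3.6, 0.1, 2.7]
t 6.08 jig mm [-60.8   0.7  23.8] F jig [-3.6 -0.4  2.7] w -0.0
wrist_force: [-10.9, 1.3, 9.2]
t 6.33 jig mm [-60.7   0.7  23.7] F jig [-10.9  -0.3   9.2] w -0.0002
```

```bash
python3 -m creep '[[[0.004,0,0],0,0],[[0.004,0,0],0,0],[[0,0,-0.03],0,0],[[0,0,-0.05],0,0],[[0,0,-0.05],0,0]]' >/dev/null; python3 -m creep '[[[0,0,-0.05],0,0],[[-0.03,0.03,0],0,0],[[-0.03,0.04,0],0,0],[[-0.031,0.03,0],0,0],[[0,0,0],0,0]]';python3 - <<'E'
from h import *; from cell import *
jig()
d=get_image("top"); s=get_image("side")
a=cv2.resize(d["frame"][155:255,325:425],(400,400),interpolation=2); b=cv2.resize(s["frame"][160:320,280:440],(400,400),interpolation=2)
cv2.imwrite("pics/c2.png",np.hstack([a,b])[:,:,::-1])
p=np.load("jig.npy"); Q=R.from_euler('z',p[2]).as_matrix()
J=lambda q:np.array(q)/1e3@Q.T+[p[0],p[1],0]
for th in (.97,):
  for r in (50,130): 
    X=J([22,80+r*np.cos(th),62+r*np.sin(th)]); print(r,(proj(s,X)[0]-[280,160])*2.5+[400,0])
print((proj(d,J([-50,0,31]))[0]-[325,155])*4, (proj(s,J([-50,0,31]))[0]-[280,160])*2.5+[400,0])
E
```

```text
clock: 7.58
tool_pos: [0.6715, -0.1457, 0.2035]
tcp_rot: [0.215, 3.133, 0.0]
wrist_force: [-0.3, -0.9, -0.3]
grip_width: -0.0001
finger_force: 0.0
t 7.58 jig mm [ 25.6 103.  203.5] F jig [-0.2 -1.  -0.3] w -0.0001
[[-1.0, -0.005, 0.001], [-0.005, 1.0, 0.0], [-0.001, 0.0, -1.0]]
50 [596.40659815 128.53386531]
130 [580.98279852  46.75433293]
[236.6820772  231.63135839] [567.78240833 277.97718784]
```

View pics/c2.png

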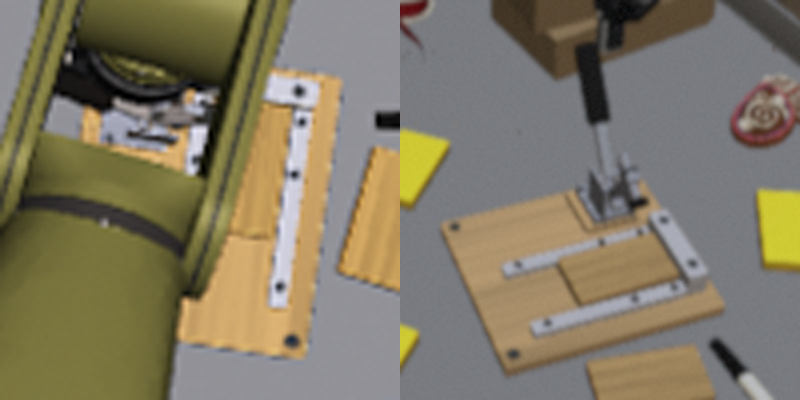

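The tag is home: in the right-hand crop its front end touches the stop at about (675,265), and its rear is at (572,282). The handle runs from (603,120) to (585,45), at most about 3 mm toward +x of nominal. Now I descend beside the handle and feel for it in +y.

```bash
python3 -m creep '[[[0,-0.003,0.025],0,0],[[0,0,0.025],0,0],[[0,0,0],0,0],[[0,0.004,0],0,0],[[0,0.002,0],0,0]]' >/dev/null; python3 -c "from h import *;jig()"; for i in 1 2 3; do python3 -m creep '[[[0,0.002,0],0,0],[[0,0.002,0],0,0]]' >/dev/null; python3 -c "from h import *;jig()"|head -1; done
```

```text
t 8.3 jig mm [ 25.1 103.7 155.8] F jig [1.  0.2 0.7] w 0.0002
[[-1.0, -0.002, 0.003], [-0.002, 1.0, -0.0], [-0.003, -0.0, -1.0]]
t 8.55 jig mm [ 24.5 108.1 154.4] F jig [ 0.2 -0.3 -0. ] w -0.0003
t 8.8 jig mm [ 24.3 112.  153.8] F jig [ 0.9  0.5 -0.3] w 0.0001
t 9.05 jig mm [ 24.3 115.9 153.7] F jig [-0.3 -0.5 -0.5] w -0.0001
```

```bash
for i in 1 2 3 4; do python3 -m creep '[[[0,0.0015,0],0,0],[[0,0.0015,0],0,0]]' >/dev/null; python3 -c "from h import *;jig()"|head -1; done
```

```text
t 9.3 jig mm [ 24.3 118.9 153.8] F jig [0.2 0.5 0. ] w -0.0001
t 9.55 jig mm [ 24.3 121.9 153.8] F jig [ 0.4  0.  -0.2] w 0.0002
t 9.8 jig mm [ 24.3 124.9 153.8] F jig [-0.2 -0.4 -0.2] w -0.0001
t 10.05 jig mm [ 24.2 127.8 153.8] F jig [-0.3  0.6 -0.2] w 0.0
```

```bash
for i in 1 2 3 4; do python3 -m creep '[[[0,0.0015,0],0,0],[[0,0.0015,0],0,0]]' >/dev/null; python3 -c "from h import *;jig()"|head -1; done
```

```text
t 10.3 jig mm [ 24.2 130.9 153.8] F jig [ 0.3 -0.1  0.1] w 0.0001
t 10.55 jig mm [ 24.2 133.9 153.8] F jig [-1.   0.  -0.1] w -0.0002
t 10.8 jig mm [ 24.2 136.9 153.8] F jig [0.2 0.9 0.4] w -0.0002
t 11.05 jig mm [ 24.2 139.9 153.8] F jig [-0.5 -0.7 -0.4] w 0.0001
```

No contact yet, so I look.

Run:
```python
from h import *; from cell import *
s=get_image("side"); w=get_image("wrist")
b=cv2.resize(s["frame"][160:260,300:400],(400,400),interpolation=2)
p=np.load("jig.npy"); Q=R.from_euler('z',p[2]).as_matrix()
X=sense()["tool_pos"]; print((proj(s,X)[0]-[300,160])*4)
for r in (50,130): print((proj(s,np.array([22,80+r*np.cos(.97),62+r*np.sin(.97)])/1e3@Q.T+[p[0],p[1],0])[0]-[300,160])*4)
a=cv2.resize(w["frame"],(400,250)); a=np.vstack([a,np.zeros((150,400,3),np.uint8)])
cv2.imwrite("pics/c3.png",np.hstack([b,a])[:,:,::-1])
```

```text
[220.6788448  107.56219039]
[234.25055705 205.6541845 ]
[209.57247763  74.80693269]
```

View pics/c3.png

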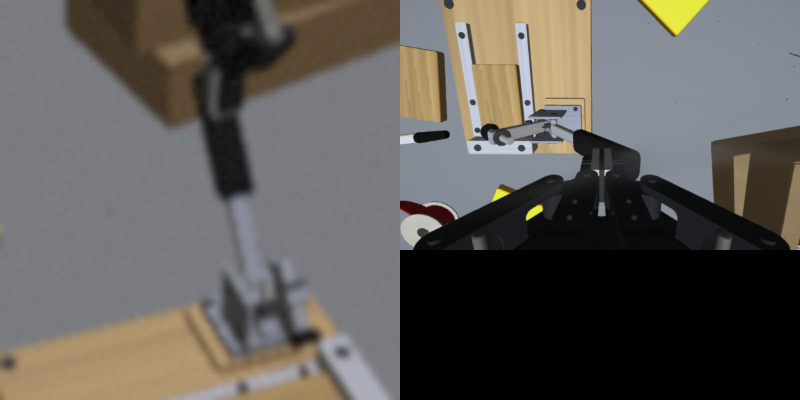

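Side crop: the fingertip is at (220,107), right at the black grip (about (208,75) to (240,195)). Wrist view: the grip lies under and beyond the tip at (600,155). The handle hasn't moved, so the tip seems slimmer than I assumed. I keep feeling onward.

```bash
for i in 1 2 3 4; do python3 -m creep '[[[0,0.0015,0],0,0],[[0,0.0015,0],0,0]]' >/dev/null; python3 -c "from h import *;jig()"|head -1; done
```

```text
t 11.4 jig mm [ 24.2 142.9 153.8] F jig [ 0.2 -0.3 -0.2] w -0.0003
t 11.65 jig mm [ 24.2 145.9 153.8] F jig [-1.1 -0.6  1.2] w 0.0001
t 11.9 jig mm [ 24.2 148.9 153.8] F jig [ 0.  -0.6  0.7] w -0.0
t 12.15 jig mm [ 24.2 152.  153.8] F jig [-0.8 -0.9 -0.7] w 0.0001
```

Run:
```python
from h import *; from cell import *
s=get_image("side"); w=get_image("wrist")
b=cv2.resize(s["frame"][160:260,300:400],(400,400),interpolation=2)
p=np.load("jig.npy"); Q=R.from_euler('z',p[2]).as_matrix()
J=lambda q:np.array(q)/1e3@Q.T+[p[0],p[1],0]
X=sense()["tool_pos"]; print("tcp side",(proj(s,X)[0]-[300,160])*4,"wrist",(proj(w,X)[0]-[250,160])*2+[400,0])
for th in (.97,.85):
  for r in (50,130):
    q=J([22,80+r*np.cos(th),62+r*np.sin(th)]); print(th,r,(proj(s,q)[0]-[300,160])*4,(proj(w,q)[0]-[250,160])*2+[400,0])
cv2.imwrite("pics/c4.png",np.hstack([b,cv2.resize(w["frame"][160:360,250:450],(400,400))])[:,:,::-1])
```

```text
tcp side [212.70233767  96.22496493] wrist [546.15176228 190.93741809]
0.97 50 [234.25055705 205.6541845 ] [407.92940843 115.42113491]
0.97 130 [209.57247763  74.80693269] [552.95194042 212.42756429]
0.85 50 [230.75082701 205.55277152] [424.94578326 111.82265107]
0.85 130 [200.80071336  76.28150003] [605.46579783 193.35498653]
```

View pics/c4.png

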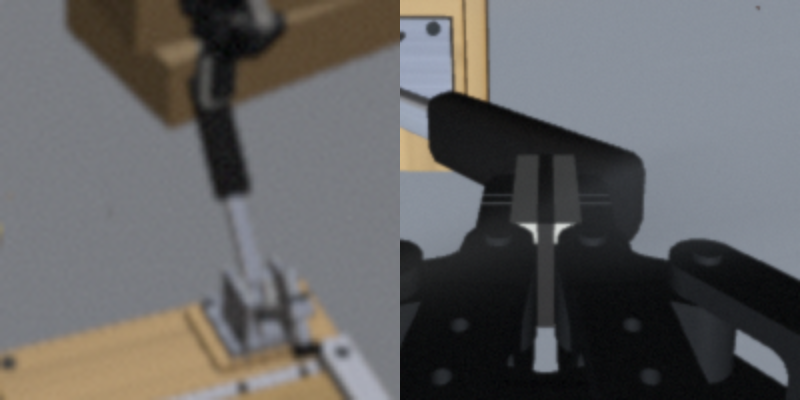

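The wrist crop shows the grip from (435,130) to (640,190), with the fingertips on it at (545,165). The handle has already moved with under 1 N, to about 0.8 rad, and the tip sits near its outer end. Now I go straight down, then along the arc.

```bash
for i in 1 2 3; do python3 -m creep '[[[0,0,0.0035],0,0],[[0,0,0.0035],0,0],[[0,0,0.0035],0,0]]' >/dev/null; python3 -c "from h import *;jig()"|head -1; done
```

```text
t 12.62 jig mm [ 24.1 151.8 142.8] F jig [0.3 0.2 0.4] w -0.0001
t 13.0 jig mm [ 24.2 151.8 132.5] F jig [-0.7  0.2  0.3] w 0.0
t 13.38 jig mm [ 24.2 151.8 122.1] F jig [0.1 0.1 0.5] w -0.0002
```

```bash
for i in 1 2 3 4; do python3 -m creep '[[[0,0.0015,0.0025],0,0],[[0,0.0015,0.0025],0,0]]' >/dev/null; python3 -c "from h import *;jig()"|head -1; done
```

```text
t 13.62 jig mm [ 24.2 154.9 117.1] F jig [0.1 0.1 0.1] w 0.0002
t 13.88 jig mm [ 24.2 158.  112.2] F jig [-0.7 -0.4  0.7] w 0.0001
t 14.12 jig mm [ 24.2 160.8 107.1] F jig [-0.4 -0.9  0.6] w -0.0002
t 14.38 jig mm [ 24.2 163.8 102.1] F jig [ 0.5 -1.1  0.7] w 0.0002
```

```bash
for i in 1 2 3 4 5; do python3 -m creep '[[[0,0.0006,0.002],0,0],[[0,0.0006,0.002],0,0]]' >/dev/null; python3 -c "from h import *;jig()"|head -1; done
```

```text
t 14.62 jig mm [ 24.2 165.2  98.5] F jig [-0.4  0.   1.8] w 0.0
t 14.88 jig mm [ 24.2 166.5  94.5] F jig [-1.4  0.9  2.9] w -0.0003
t 15.12 jig mm [ 24.3 167.7  90.4] F jig [-0.7  1.9  2.4] w -0.0002
t 15.38 jig mm [ 24.3 168.7  86.2] F jig [-0.7  1.5  3.3] w 0.0002
t 15.62 jig mm [ 24.2 169.7  82. ] F jig [0.3 0.2 1.9] w -0.0001
```

```bash
for i in 1 2 3 4 5 6; do python3 -m creep '[[[0,0,0.001],0,0],[[0,0,0.001],0,0]]' >/dev/null; python3 -c "from h import *;jig()"|head -1; done
```

```text
t 15.88 jig mm [ 24.2 169.8  80.1] F jig [0.6 0.9 3.1] w 0.0002
t 16.12 jig mm [ 24.1 169.8  78.1] F jig [-0.6  0.5  1. ] w 0.0006
t 16.38 jig mm [ 24.1 169.8  76.1] F jig [0.2 0.9 0.2] w -0.0
t 16.62 jig mm [ 24.  169.7  74. ] F jig [ 0.5 -0.1  0. ] w 0.0001
t 16.88 jig mm [ 24.1 169.7  72.4] F jig [-2.   0.5  4. ] w -0.0
t 17.12 jig mm [ 24.2 169.7  72.3] F jig [-6.1 -0.2 12.4] w -0.0003
```

The handle is on its hard stop at z 72.3 (12 N, after the load had faded to about 0). I retreat and check.

```bash
python3 -m creep '[[[0,0,-0.001],0,0],[[0,0,-0.003],0,0],[[0,0,-0.03],0,0],[[0,0,-0.05],0,0],[[0,0,-0.05],0,0]]' >/dev/null; python3 -m creep '[[[0.05,0,-0.02],0,0],[[0.06,0,0],0,0],[[0.06,0,0],0,0],[[0.05,0,0],0,0],[[0,0,0],0,0]]'
python3 - <<'E'
from h import *; from cell import *
s=get_image("side"); d=get_image("top")
b=cv2.resize(s["frame"][180:320,280:420],(400,400),interpolation=2)
a=cv2.resize(d["frame"][155:255,330:430],(400,400),interpolation=2)
cv2.imwrite("pics/c5.png",np.hstack([b,a])[:,:,::-1]); jig()
p=np.load("jig.npy"); Q=R.from_euler('z',p[2]).as_matrix()
for th in (0,.3):
  for r in (50,130): print(th,r,(proj(s,np.array([22,80+r*np.cos(th),62+r*np.sin(th)])/1e3@Q.T+[p[0],p[1],0])[0]-[280,180])*400/140)
E
```

```text
clock: 18.38
tool_pos: [0.459, -0.048, 0.2233]
tcp_rot: [-0.221, -3.134, 0.0]
wrist_force: [0.8, -0.1, 1.2]
grip_width: -0.0003
finger_force: 0.0
t 18.48 jig mm [-195.7  169.4  224.6] F jig [0.2 0.4 0.2] w 0.0003
[[-1.0, -0.002, 0.002], [-0.002, 1.0, -0.0], [-0.002, -0.0, -1.0]]
0 50 [211.83142446 110.7779194 ]
0 130 [177.11880888  56.70788249]
0.3 50 [213.68236288  99.47003383]
0.3 130 [180.93636995  27.00153368]
```

View pics/c5.png

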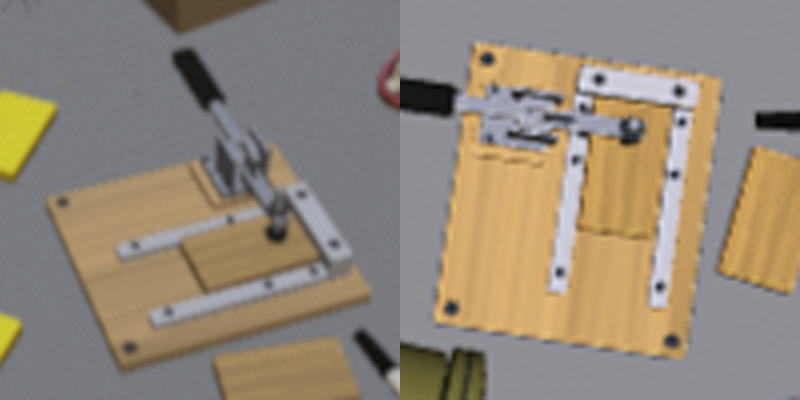

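The handle lies level (grip from (180,52) to (217,105), as predicted for angle 0). The pad is on the tag at (277,232), and the tag is against the stop. The robot is clear.

```bash
python3 -c "from cell import *;print(hand_in())"
```

```text
the job is handed in; nothing more can be done
None
```

The tag is pushed fully home against the end stop and the toggle clamp is shut on its stop with the pad on the tag. My highest force readings were about 14 N on the tag and 14 N on the handle; the robot was clear of everything, and I handed the job in at about 18.5 s.

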